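Hang the clamp hoop of the polishing wheel on its hook

ROBOT

A 6-joint arm with a two-finger parallel gripper is mounted at the origin on a cart in front of the work surface, level with it; the furniture and walls round the work are solid. World frame = base frame: x ahead of the robot, y to its left, z up, the work surface at z = 0. Lengths are in m, angles in rad, forces in N, time in s.
With the tool pointing down it reaches from about 0.25 to 0.775 m from the base axis. Payload 4 kg.
Tool frame: the origin (TCP) lies at the very end of the fingers, on their centre line; the grasp point (between the pads) lies 19 mm behind it; z points along the fingers, y is the line along which they close (so a half turn about z gives the same grasp; the last joint's range is limited). The gripper opens to 94 mm and grips with 3 to 60 N. Pads are 16 mm wide; open, the fingers measure 119 mm over their backs; the gripper's body (75 mm by 177 mm) begins 78 mm behind the grasp point.
Start: joints at [1.192, 0.087, 1.371, -0, 1.684, -0.103], TCP at [0.15, 0.529, 0.206] pointing down, gripper open.
Joint ranges: [-3.1, 3.1], [-0.76, 2.03], [0.27, 2.55], [-1.08, 4.22], [0.17, 2.65], [-2.57, 2.57]. Speed limits (rad/s): [2.79, 2.79, 3.14, 3.14, 3.14, 3.14].

INTERFACE

Orientations are given as [roll, pitch, yaw] about the fixed x, y, z axes, in that order (R = Rz(yaw) Ry(pitch) Rx(roll)).
In Python, from bench import robot gives the robot as it stands. The module is installed in compiled form; this text tells all that it offers.
- The arm moves only by the tool move_arm, never from a script. Its argument "deltas" is one flat list of numbers, 7 for each row, row after row: the turn, a rotation vector about the tool's x, y, z in rad, then the shift along the tool's x, y, z in cm, then the closure, from -1 (fully open) to 1 (shut). A call has 1 to 8 rows; each row is the pose to reach, as a shift and turn from the pose commanded when the call began, along the tool's axes at that moment; what a row does not reach only later rows make up. A row lasts 1/10 s, in which the tool goes at most 50 mm and 8.59 degrees, less where a joint would pass 70% of its speed; a pose out of reach is approached as far as the arm can. A call with a gripper value outside its range is refused whole. The fingers move at their own pace and stop on an object; the grip force is fixed at half the most. Time passes only in rows, so rows that repeat a pose let the fingers close. It gives the time, the measured TCP pose, the force, the opening and the grip force at its end, in the units of the state.
- robot.get_obs(): the state, without advancing time (a new reading comes with each control period).
- robot.snapshot(name): name is "scene" or "top"; returns a dict with "image" (384x512x3 uint8, red, green, blue), "depth" (384x512 float32, m along the optical axis (not along the pixel's ray), 0 where there is no reading), "fov_y" (degrees; the focal length in pixels is half the picture's height over the tangent of half this angle, whatever the lens; pixels are square), "cx", "cy" (the principal point, pixels), "origin" and "orientation" of the camera in the world. Camera axes: x right, y up, looking along -z (the intrinsics and any distortion apply to the point x, -y, -z); pixel columns grow to the right and rows downward; lengths in m; the calibration is good to about 2 mm. A picture is of the moment at which its call begins.
- robot.close_job(): hands the job in; it is judged then, once.
The state is a dict: "time": time; "joint_positions": joint angles; "qvel": joint speeds; "joint_torque": joint torques, N m; "tool_pos": TCP position; "ee_rot": TCP orientation; "wrist_force": force on the tool from outside, world axes, zero at the start; "wrist_torque": the same for the moment, N m; "width": finger opening in m; "finger_force": force on a finger pad.
Only numpy, scipy, OpenCV 4.12 (cv2) and the standard library are available. Lean on these libraries where they do the work, as an engineer would, in place of code of your own. Each camera call takes 0.05 s, during which the arm holds its last target. There are 200 camera calls.

TASK

Lift the lid of the wooden case (it has a bar handle in front) until it rests open on its stop, lift the metal clamp hoop out of the case, and hang it with its rim over the J-hook of the steel stand, so that it hangs free and still. Leave the lid open and do not disturb the oil bottle, the round test block or the tin.

Things in the scene. Friction and masses are not known exactly. Their poses are not given: they have to be found in the camera images.
- hoop_case: Fixed wooden case left or right of the middle, turned a little; 100 (x) x 176 (y) mm, 146 mm high when shut: base 65 mm, lid with its side walls 81 mm; walls 8. Origin: centre of its underside; x points from its front (bar handle) back to its hinge, z up. Inside, a cradle holds the hoop upright in the middle: grey slots 12 mm wide at y = +-48 mm (cheeks up to 60 mm above the worktop) and a low one between.
- case_lid (a joint): Angle of the lid: 0 shut, 1.75 rad open on its stop (a little past upright; the inside then faces the robot). It is hinged along the rear upper rim of the base; light friction. Let go below about 0.5 rad it falls shut, beyond about 1.2 rad it falls open on its stop by itself.
- lid_bar (a point): Middle of the steel bar handle of the lid: a round bar of 10 mm diameter, 90 mm long along the case's y, on two stubs at its ends, 45 mm in front of the lid's front wall (40 mm clear between them) and 128 mm above the worktop when shut. It turns with the lid. Axes as the case's when shut. The round bar can turn between the fingers while the lid swings.
- lid_hinge (a point): Point on the lid's hinge axis (along the case's y), middle of the rear upper rim of the base, 50 mm behind the case's centre and 65 mm above the worktop. The bar is 145 mm in front of it and 63 mm above it when shut.
- clamp_hoop: Loose aluminium ring, outer diameter 120, inner diameter 96 (rim 12 mm across), 10 mm thick along its axis, 0.08 to 0.17 kg. Origin: its centre; its x axis is the ring's axis. At the start it stands upright in the case, in the case's y-z plane, its centre about 71 mm above the worktop, under the lid; it can lean a few degrees in its slot.
- hook_stand: Fixed steel stand on the other side from the case, turned a little: base plate 130 x 120 x 10 mm, 10 mm round post, at its top a J-hook of 10 mm round bar reaching towards the stand's -x and turned up at its end. Origin: on the worktop under the hook's low point; x points from the hook's end back to the post (52 mm behind the low point), z up. The post's top is 223 mm high.
- hook_low (a point): Top of the bar at the low point of the hook, where the hoop's inner rim shall rest, 210 mm above the worktop. Axes as the stand's.
- hook_tip (a point): Highest point of the hook's upturned end, 236 mm above the worktop, 27 mm in front (-x) of the low point.
- oil_bottle: Small bottle with a black dropper top, 35 mm across, 100 mm high, standing behind the middle. Origin: centre of its underside. Leave alone.
- test_block: Round steel block, 60 mm across, 14 mm high, lying between case and stand. Origin: centre of its underside. Leave alone.
- tin: Round tin, 66 mm across, 34 mm high, standing at the far left. Origin: centre of its underside. Leave alone.
There are look-alikes about, which are no part of the job. Of the things that look like the hook_stand, the larger one is meant.

How it is judged:
By the outcome, as a careful person would: the job done as asked, in the order asked, and still so for the second after the job is handed in, with the robot touching nothing.
It also fails if it takes over 58 s, if anything falls off the work surface, if the arm or the gripper's body presses on something with over 40 N, if the wrist force passes 120 N, or if a joint passes its speed limit or range.

## Working session

There is one attempt and no reset: what is moved stays moved. The work goes in short steps, Python scripts to look and compute and a tool call to move; the robot and the scene stay as the last step left them, time stands still between calls to the robot, and variables do not carry over. Pictures are saved under pics/ and viewed, at most 10 in all, crops included, and the job is handed in when it is done.

Besides the shell and the picture viewer there is one more tool, called in YAML: its name, and indented under it one key for each argument. move_arm: Moves the arm, as the interface text tells. Its arguments: {"type":"object","properties":{"deltas":{"type":"array","items":{"type":"number"}}},"required":["deltas"]}

```bash
mkdir -p pics
cat > h.py <<'E'
import numpy as np, cv2
from bench import robot
from scipy.spatial.transform import Rotation as R
def snap(n):
    s=robot.snapshot(n); o=np.array(s["orientation"]); 
    s["Rm"]=o if o.shape==(3,3) else R.from_euler('xyz',o).as_matrix()
    return s
def cloud(s):
    d=s["depth"]; h,w=d.shape; f=h/2/np.tan(np.radians(s["fov_y"])/2)
    v,u=np.mgrid[:h,:w]
    p=np.stack([(u-s["cx"])/f*d,-(v-s["cy"])/f*d,-d],-1)
    P=p@s["Rm"].T+np.array(s["origin"]); P[d==0]=np.nan
    return P
def save(s,n): cv2.imwrite(f"pics/{n}.png",cv2.cvtColor(s["image"],cv2.COLOR_RGB2BGR))
E
python3 - <<'E'
from h import *
a=snap("scene");b=snap("top")
for s in (a,b): print({k:v for k,v in s.items() if k not in("image","depth","Rm")})
np.savez("s0.npz",a=cloud(a),b=cloud(b),ia=a["image"],ib=b["image"])
im=np.hstack([a["image"],b["image"]]); 
save(a,"a0");save(b,"b0")
print(robot.get_obs())
E
```

```text
{'fov_y': 52.78360706159381, 'cx': 252.730636131728, 'cy': 197.1935867681013, 'origin': array([-0.07813271, -0.50037134,  1.05024465]), 'orientation': array([ 0.78611498,  0.00675107, -0.8389192 ])}
{'fov_y': 53.5247369811484, 'cx': 251.3839694119243, 'cy': 190.76709224019413, 'origin': array([0.51097831, 0.11083487, 1.16243422]), 'orientation': array([ 0.07764036,  0.0236342 , -1.56902405])}
{'time': 0.1, 'joint_positions': array([ 1.19193450e+00,  8.78574348e-02,  1.37209033e+00,  7.31970502e-06,
        1.68358913e+00, -1.03081625e-01]), 'qvel': array([ 0.00010779, -0.00085171, -0.00349569,  0.00099882, -0.00177608,
       -0.00051159]), 'joint_torque': array([ 2.07583005e-03, -3.41252840e+01, -3.03300834e+01,  7.21187750e-02,
        3.04260955e-02, -7.31477326e-05]), 'tool_pos': array([0.14957404, 0.52876226, 0.20444064]), 'ee_rot': array([-3.13965948e+00, -2.07296976e-04,  2.86581307e+00]), 'wrist_force': array([0.5222714 , 0.19952523, 0.39962515]), 'wrist_torque': array([ 0.01117637, -0.02728999,  0.01508063]), 'finger_force': 0.0, 'width': 0.09403814094112549}
```

View pics/a0.png

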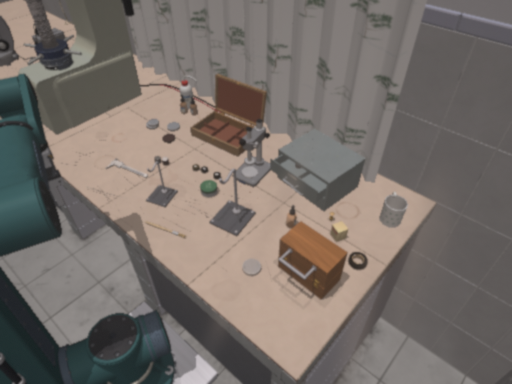

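View pics/b0.png

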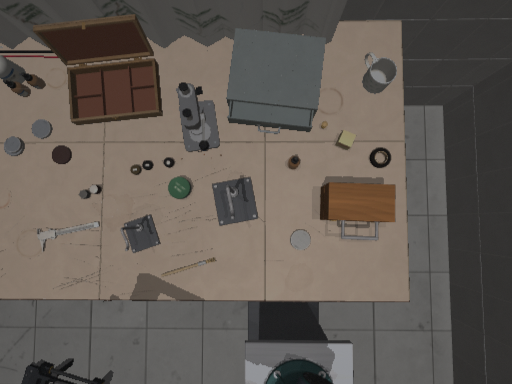

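The scene shows two stands: a small one at top-view (141,233), scene (162,190), and a larger one at top (235,200), scene (235,205). The larger is the one meant. The case is at top (358,202) with its bar at (360,238), the bottle at (294,162) and the test block at (300,239). I'll confirm in one crop and measure.

Run:
```python
from h import *
z=np.load("s0.npz"); A,B,ia,ib=z["a"],z["b"],z["ia"],z["ib"]
def box(P,r): return P[r[1]:r[3],r[0]:r[2]].reshape(-1,3)
def sel(p,lo,hi): return p[(p[:,2]>lo)&(p[:,2]<hi)]
def rect(n,p): 
    if len(p)<4: print(n,len(p));return
    r=cv2.minAreaRect((p[:,:2]*1000).astype(np.float32)); print(n,len(p),np.round(r[0],1),np.round(r[1],1),round(r[2],1),"zmed",np.round(np.median(p[:,2]),4),"mean",np.round(p.mean(0),4))
for nm,P,rc,rs,rs2 in(("top",B,(315,170,405,250),(205,170,265,232),(120,210,165,255)),("scene",A,(265,215,355,300),(205,160,262,240),(140,150,182,212))):
    p=box(P,rc); rect(nm+" lid",sel(p,.139,.152)); rect(nm+" bar",sel(p,.118,.137)) 
    for r in (rs,rs2):
        p=box(P,r); rect(nm+" plate",sel(p,.006,.016)); q=sel(p,.19,.25); rect(nm+" hook",q); print(" max z",np.nanmax(p[:,2]))
    p=box(P,rs);q=sel(p,.08,.25); q=q[np.argsort(q[:,0])]; print(np.round(q[::max(1,len(q)//25)],3).tolist())
for n,r in(("bottle",(285,150,303,172)),("block",(287,226,314,252)),("ring",(365,145,395,170))):
    p=box(B,r); q=sel(p,.008,.2); rect(n,q); print(np.nanmax(p[:,2]))
c=cv2.resize(np.hstack([ib[160:256,205:301],ia[155:251,195:291]]),None,fx=4,fy=4,interpolation=cv2.INTER_CUBIC)
cv2.imwrite("pics/c0.png",c[:,:,::-1])
```

```text
top lid 2483 [ 540.6 -156.3] [176.4 142.2] 87.8 zmed 0.1475 mean [ 0.5614 -0.1562  0.1475]
top bar 273 [ 515.1 -117.8] [196.3  92.9] 50.9 zmed 0.1326 mean [ 0.491  -0.1391  0.132 ]
top plate 1524 [571.8 190. ] [185.9 179.9] 0.1 zmed 0.0113 mean [0.5695 0.1881 0.0111]
top hook 138 [558.9 187. ] [86.6  9.7] 10.7 zmed 0.2192 mean [0.5586 0.1865 0.2194]
 max z 0.23883825819958626
top plate 815 [475.4 471.9] [133.1 134.9] 0.1 zmed 0.0089 mean [0.4711 0.469  0.0092]
top hook 0
 max z 0.17364013024266634
[[0.517, 0.182, 0.237], [0.519, 0.175, 0.235], [0.524, 0.177, 0.236], [0.527, 0.176, 0.22], [0.532, 0.179, 0.216], [0.534, 0.187, 0.213], [0.539, 0.182, 0.213], [0.542, 0.187, 0.21], [0.547, 0.184, 0.212], [0.549, 0.19, 0.206], [0.554, 0.19, 0.21], [0.557, 0.19, 0.21], [0.561, 0.184, 0.216], [0.564, 0.184, 0.215], [0.569, 0.189, 0.222], [0.571, 0.186, 0.218], [0.576, 0.194, 0.223], [0.579, 0.189, 0.222], [0.583, 0.191, 0.227], [0.586, 0.196, 0.223], [0.591, 0.191, 0.224], [0.593, 0.193, 0.101], [0.594, 0.191, 0.128], [0.596, 0.196, 0.221], [0.599, 0.194, 0.219], [0.602, 0.192, 0.212]]
scene
[... 711 characters left out ...]
 [0.589, 0.189, 0.221], [0.59, 0.196, 0.105], [0.591, 0.192, 0.102], [0.592, 0.199, 0.088], [0.592, 0.194, 0.095], [0.593, 0.195, 0.175], [0.593, 0.199, 0.185], [0.594, 0.191, 0.081], [0.595, 0.195, 0.117], [0.596, 0.192, 0.201], [0.597, 0.191, 0.151], [0.758, 0.284, 0.087], [0.763, 0.299, 0.086], [0.767, 0.297, 0.089], [0.771, 0.306, 0.087], [0.774, 0.294, 0.091], [0.782, 0.279, 0.09]]
bottle 133 [696.6  14.9] [57.9 32.5] 9.5 zmed 0.0562 mean [0.6815 0.0148 0.058 ]
0.10163727496349884
block 320 [455.1  -8. ] [56.8 59.1] 44.8 zmed 0.0158 mean [ 0.4547 -0.0076  0.0158]
0.02124968593397414
ring 256 [ 703.3 -250.7] [58.6 60.3] 59.0 zmed 0.0196 mean [ 0.702  -0.2492  0.0192]
0.027315398618828812
```

View pics/c0.png

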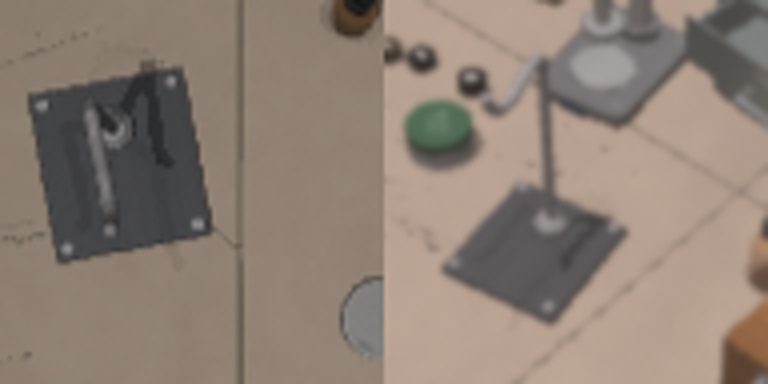

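The crop confirms the larger stand with post and J-hook (top ~0.237 m): low point about (0.545, 0.1845), yaw about 0.19. Next I refine the bar and write the move helper.

```bash
cat >> h.py <<'E'
def go(pos,yaw,cur=None):
    o=robot.get_obs(); p,e=(o["tool_pos"],o["ee_rot"]) if cur is None else cur
    R0=R.from_euler('xyz',e); T=R.from_euler('xyz',[np.pi,0,yaw])
    print("rv",np.round((R0.inv()*T).as_rotvec(),3),"cm",np.round(R0.inv().apply(np.array(pos)-p)*100,2))
E
python3 - <<'E'
from h import *
z=np.load("s0.npz")
for n,r in(("a",(265,215,355,300)),("b",(315,170,405,250))):
    p=z[n][r[1]:r[3],r[0]:r[2]].reshape(-1,3)
    q=p[(p[:,2]>.12)&(p[:,2]<.14)&(p[:,0]<.482)&(p[:,0]>.44)]
    k=np.polyfit(q[:,1],q[:,0],1); print(n,len(q),q.mean(0),q[:,1].min(),q[:,1].max(),"slope",k)
    q=p[(p[:,2]>.139)&(p[:,2]<.152)&(p[:,0]>.505)]
    r=cv2.minAreaRect((q[:,:2]*1000).astype(np.float32));print(r)
go([.464,-.153,.23],1.536)
E
```

```text
a 139 [ 0.46545118 -0.15583467  0.13091573] -0.2017821418569159 -0.10325331393769294 slope [0.02240197 0.46894218]
((559.5848388671875, -155.92849731445312), (177.0455322265625, 104.20326232910156), 88.3512954711914)
b 162 [ 0.46833471 -0.15399511  0.13319078] -0.20320023919059138 -0.10477529142953661 slope [0.02425582 0.47206999]
((561.7039184570312, -157.1533203125), (176.41314697265625, 99.99168395996094), 87.79754638671875)
rv [-2.00e-03  1.00e-03  1.33e+00] cm [-48.82 -57.04  -2.46]
```

move_arm:
  deltas: [0, 0, 1.33, -48.8, -57, -2.5, 0.15, 0, 0, 1.33, -48.8, -57, -2.5, 0.15, 0, 0, 1.33, -48.8, -57, -2.5, 0.15, 0, 0, 1.33, -48.8, -57, -2.5, 0.15, 0, 0, 1.33, -48.8, -57, -2.5, 0.15, 0, 0, 1.33, -48.8, -57, -2.5, 0.15, 0, 0, 1.33, -48.8, -57, -2.5, 0.15, 0, 0, 1.33, -48.8, -57, -2.5, 0.15]

```text
time: 0.9
tool_pos: [0.3173, 0.1644, 0.2186]
ee_rot: [3.141, -0.0, 1.66]
wrist_force: [0.6, -0.2, 0.6]
width: 0.0402
finger_force: 0.0
```

```bash
python3 -c "
from h import *
go([.466,-.154,.2],1.543)"
```

```text
rv [ 0.    -0.     0.117] cm [-33.04  11.97   1.86]
```

move_arm:
  deltas: [0, 0, 0.12, -33, 12, 1.5, 0.15, 0, 0, 0.12, -33, 12, 1.5, 0.15, 0, 0, 0.12, -33, 12, 1.5, 0.15, 0, 0, 0.12, -33, 12, 1.5, 0.15, 0, 0, 0.12, -33, 12, 1.5, 0.15, 0, 0, 0.12, -33, 12, 1.5, 0.15, 0, 0, 0.12, -33, 12, 1.5, 0.15, 0, 0, 0.12, -33, 12, 1.5, 0.15]

```text
time: 1.7
tool_pos: [0.4686, -0.1554, 0.2013]
ee_rot: [-3.138, 0.0, 1.54]
wrist_force: [0.5, 0.5, -0.5]
width: 0.0397
finger_force: 0.0
```

```bash
python3 -c "
from h import *
go([.466,-.154,.109],1.543);print(robot.get_obs()['qvel'])"
```

```text
rv [-0.004  0.    -0.003] cm [ 0.14 -0.23  9.23]
[ 0.0474878  -0.0429814   0.02480787  0.05131179  0.06159398  0.02180724]
```

move_arm:
  deltas: [0, 0, 0, 0, -0.2, 4, 0.15, 0, 0, 0, 0, -0.2, 8, 0.15, 0, 0, 0, 0, -0.2, 9, 0.15, 0, 0, 0, 0, -0.2, 9, 0.15, 0, 0, 0, 0, -0.2, 9, 1, 0, 0, 0, 0, -0.2, 9, 1, 0, 0, 0, 0, -0.2, 9, 1, 0, 0, 0, 0, -0.2, 9, 1]

```text
time: 2.5
tool_pos: [0.4662, -0.1511, 0.1152]
ee_rot: [3.141, 0.001, 1.546]
wrist_force: [-8.6, 0.4, 5.6]
width: 0.0113
finger_force: 4.0
```

```bash
python3 -c "
from h import *
import numpy as np
o=robot.get_obs();print(o['tool_pos'],o['width'],o['wrist_force'],o['ee_rot'])
# arc offsets of bar in (back, up) cm
r=np.hypot(145,63)/10;a0=np.arctan2(63,145)
for t in np.arange(0,1.76,.1): print(round(t,2),np.round([r*(np.cos(a0)-np.cos(a0+t)),r*(np.sin(a0+t)-np.sin(a0))],2))"
```

```text
[ 0.46616674 -0.15111509  0.11521709] 0.011348518812009089 [-8.61493759  0.38527288  5.60096916] [3.14076268e+00 9.96711295e-04 1.54590399e+00]
0.0 [0. 0.]
0.1 [0.7  1.42]
0.2 [1.54 2.76]
0.3 [2.51 4.  ]
0.4 [3.6  5.15]
0.5 [4.8  6.18]
0.6 [6.09 7.09]
0.7 [7.47 7.86]
0.8 [8.92 8.49]
0.9 [10.42  8.97]
1.0 [11.97  9.31]
1.1 [13.54  9.48]
1.2 [15.12  9.5 ]
1.3 [16.69  9.36]
1.4 [18.24  9.06]
1.5 [19.76  8.61]
1.6 [21.22  8.01]
1.7 [22.62  7.27]
```

move_arm:
  deltas: [0, 0, 0, 0, 0, 0, 1, 0, 0, 0, 0, 0, 0, 1, 0, 0, 0, 0, 0.7, -1.4, 1, 0, 0, 0, 0, 1.5, -2.8, 1, 0, 0, 0, 0, 2.5, -4, 1, 0, 0, 0, 0, 3.6, -5.1, 1, 0, 0, 0, 0, 4.8, -6.2, 1, 0, 0, 0, 0, 6.1, -7.1, 1]

```text
time: 3.3
tool_pos: [0.5246, -0.1534, 0.187]
ee_rot: [-3.137, 0.002, 1.544]
wrist_force: [-7.6, -1.1, 8.7]
width: 0.0091
finger_force: 30.0
```

```bash
python3 -c "
from h import *
o=robot.get_obs();print(o['tool_pos']);go([0.466+.1512,-.155,.115+.095],1.543)"
```

```text
[ 0.52463615 -0.15338945  0.18701727]
rv [-0.005  0.002  0.001] cm [ 0.08  9.25 -2.35]
```

move_arm:
  deltas: [0, 0, 0, 0, 1.4, -0.8, 1, 0, 0, 0, 0, 2.8, -1.4, 1, 0, 0, 0, 0, 4.3, -1.9, 1, 0, 0, 0, 0, 5.9, -2.2, 1, 0, 0, 0, 0, 7.4, -2.4, 1, 0, 0, 0, 0, 9, -2.4, 1, 0, 0, 0, 0, 10.6, -2.3, 1, 0, 0, 0, 0, 12.1, -2, 1]

```text
time: 4.1
tool_pos: [0.6485, -0.1578, 0.2057]
ee_rot: [3.141, 0.004, 1.544]
wrist_force: [-1.1, -4.0, 1.9]
width: 0.0089
finger_force: 30.0
```

move_arm:
  deltas: [0, 0, 0, 0, 1.5, 0.4, 1, 0, 0, 0, 0, 3, 1, 1, 0, 0, 0, 0, 4.2, 1.6, 1, 0, 0, 0, 0, 4.2, 1.6, 1]

```text
time: 4.5
tool_pos: [0.692, -0.1589, 0.1878]
ee_rot: [3.139, 0.004, 1.544]
wrist_force: [0.7, -6.5, 0.2]
width: 0.0091
finger_force: 30.1
```

```bash
python3 -c "
from h import *
o=robot.get_obs();print(o['tool_pos'],o['qvel'],o['wrist_force'])"
```

```text
[ 0.69196095 -0.15889292  0.18783262] [-0.00302763 -0.02283924  0.01461344 -0.00247857  0.01925126 -0.00198843] [ 0.68648178 -6.47592306  0.19863228]
```

move_arm:
  deltas: [0, 0, 0, 0, 0, 0, 0.2, 0, 0, 0, 0, 0, 0, 0.2, 0, 0, 0, 0, 0, -5, 0.2, 0, 0, 0, 0, 0, -10, 0.2, 0, 0, 0, 6, -4, -11, 0.2, 0, 0, 0, 10, -9, -11, 0.2, 0, 0, 0, 14, -14, -11, 0.2, 0, 0, 0, 18, -18, -11, 0.2]

```text
time: 5.3
tool_pos: [0.5531, -0.0094, 0.2987]
ee_rot: [3.141, -0.001, 1.546]
wrist_force: [1.0, 0.6, 0.1]
width: 0.0375
finger_force: 0.0
```

Run:
```python
from h import *
a=snap("scene");b=snap("top")
A,B=cloud(a),cloud(b)
np.savez("s1.npz",a=A,b=B)
cv2.imwrite("pics/d1.png",np.hstack([cv2.resize(x["image"][y0:y0+120,x0:x0+120],(480,480),interpolation=cv2.INTER_CUBIC) for x,x0,y0 in((b,310,130),(a,250,190))])[:,:,::-1][:, :].copy())
im=cv2.imread("pics/d1.png"); cv2.imwrite("pics/d1.png",cv2.resize(im,(800,400)))
for n,P,r in(("top",B,(310,130,410,260)),("scene",A,(255,200,365,310))):
    p=P[r[1]:r[3],r[0]:r[2]].reshape(-1,3)
    q=p[(p[:,2]>.09)&(p[:,2]<.14)&(abs(p[:,0]-.56)<.035)&(abs(p[:,1]+.157)<.075)]
    print(n,len(q),q.mean(0),q.max(0),q.min(0),"x=",np.polyfit(q[:,1]+.157,q[:,0],1) if len(q)>3 else '')
    t=p[(p[:,2]>.14)&(p[:,2]<.25)]; print("lid",t.min(0),t.max(0))
print(robot.get_obs()["tool_pos"],robot.get_obs()["ee_rot"])
```

```text
<stdin>:10: RuntimeWarning: Mean of empty slice.
  ret = um.true_divide(
Traceback (most recent call last):
ValueError: zero-size array to reduction operation maximum which has no identity
```

View pics/d1.png

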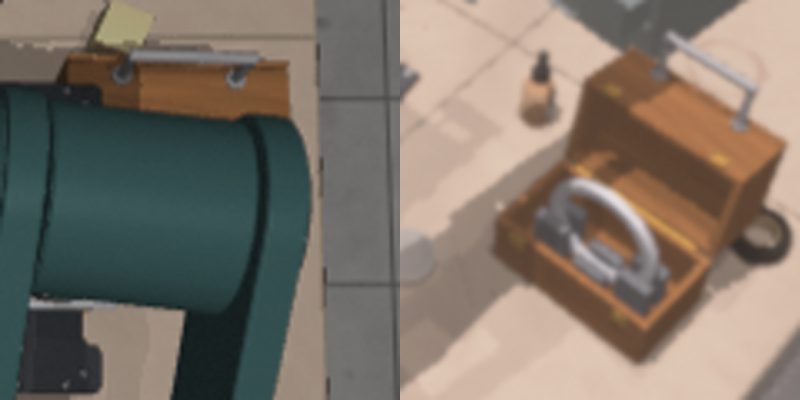

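The scene view shows the lid open on its stop and the hoop standing in its cradle (crop about (605,230)); in the top view the forearm hides it. I'll measure from the scene cloud.

Run:
```python
from h import *
A=np.load("s1.npz")["a"]
p=A[200:310,255:365].reshape(-1,3)
c,s=np.cos(-.028),np.sin(-.028)
d=p-np.array([.561,-.1567,0]); L=np.stack([c*d[:,0]+s*d[:,1],-s*d[:,0]+c*d[:,1],d[:,2]],1)
q=L[(L[:,2]>.085)&(L[:,2]<.15)&(abs(L[:,0])<.03)&(abs(L[:,1])<.08)]
print(len(q),q.max(0),q.min(0))
for lo in np.arange(-.06,.06,.015):
    m=q[(q[:,1]>=lo)&(q[:,1]<lo+.015)]
    if len(m): print(round(lo,3),len(m),np.round([m[:,0].mean(),m[:,0].min(),m[:,0].max(),m[:,2].min(),m[:,2].max()],4))
for z in np.arange(.085,.135,.01):
    m=q[(q[:,2]>=z)&(q[:,2]<z+.01)]
    if len(m): print("z",round(z,3),len(m),np.round(m.mean(0),4))
o=robot.get_obs();print(o["tool_pos"],o["ee_rot"])
for off in(.028,-.028):
    w=np.array([.561,-.1567])+off*np.array([-s,c]); print(off,w); go([*w,.2],1.543)
```

```text
190 [0.00354377 0.0560434  0.13216747] [-0.00798049 -0.05780706  0.08501467]
-0.06 28 [-0.0036 -0.008   0.0033  0.085   0.1112]
-0.045 31 [-0.0035 -0.0078  0.0035  0.0906  0.1214]
-0.03 26 [-0.0032 -0.0079  0.0028  0.11    0.1311]
-0.015 26 [-0.0027 -0.0066  0.0035  0.114   0.1322]
0.0 20 [-0.0032 -0.0074  0.0023  0.1176  0.1321]
0.015 22 [-0.0033 -0.0066  0.0028  0.1129  0.1299]
0.03 21 [-0.0039 -0.0066  0.0016  0.0999  0.1223]
0.045 16 [-0.0043 -0.0065 -0.0003  0.0854  0.1118]
z 0.085 22 [-0.0048 -0.01    0.0896]
z 0.095 22 [-0.0039 -0.0176  0.0999]
z 0.105 39 [-0.0038 -0.0102  0.1101]
z 0.115 53 [-0.0035 -0.0038  0.1201]
z 0.125 54 [-0.0023  0.0008  0.1286]
[ 0.5505054  -0.00670954  0.2996985 ] [-3.14108930e+00 -2.60944281e-03  1.55177590e+00]
0.028 [ 0.5617839  -0.12871098]
rv [-0.001 -0.003  0.009] cm [-12.2    1.36   9.94]
-0.028 [ 0.5602161  -0.18468902]
rv [-0.001 -0.003  0.009] cm [-17.8    1.31   9.92]
```

move_arm:
  deltas: [0, 0, -0.008, -4, 0.3, 3, 0.2, 0, 0, -0.008, -8.3, 0.7, 6, 0.2, 0, 0, -0.008, -12.2, 1.1, 9.8, 0.2, 0, 0, -0.008, -12.2, 1.1, 9.8, 0.2, 0, 0, -0.008, -12.2, 1.1, 9.8, 0.2, 0, 0, -0.008, -12.2, 1.1, 9.8, 0.2]

```text
time: 6.0
tool_pos: [0.5636, -0.1328, 0.2021]
ee_rot: [3.139, -0.0, 1.554]
wrist_force: [0.0, 0.1, 0.2]
width: 0.0375
finger_force: 0.0
```

```bash
python3 -c "
from h import *
o=robot.get_obs();print(o['tool_pos'],o['ee_rot']);go([.5598,-.1295,.102],1.543)"
```

```text
[ 0.56364488 -0.13283056  0.20205065] [ 3.13919150e+00 -4.80808817e-04  1.55449117e+00]
rv [ 0.002 -0.     0.011] cm [ 0.32 -0.41 10.  ]
```

move_arm:
  deltas: [0, 0, 0.011, 0.3, -0.4, 4, 0.2, 0, 0, 0.011, 0.3, -0.4, 8, 0.2, 0, 0, 0.011, 0.3, -0.4, 10, 0.2, 0, 0, 0.011, 0.3, -0.4, 10, 0.2, 0, 0, 0.011, 0.3, -0.4, 10, 0.5, 0, 0, 0.011, 0.3, -0.4, 10, 1, 0, 0, 0.011, 0.3, -0.4, 10, 1, 0, 0, 0.011, 0.3, -0.4, 10, 1]

```text
time: 6.8
tool_pos: [0.5599, -0.1307, 0.1022]
ee_rot: [3.138, 0.001, 1.543]
wrist_force: [1.2, -0.0, 3.4]
width: 0.0093
finger_force: 30.0
```

move_arm:
  deltas: [0, 0, 0, 0, 0, 0, 1, 0, 0, 0, 0, 0, 0, 1, 0, 0, 0, 0, 0, 0, 1]

```text
time: 7.1
tool_pos: [0.5599, -0.1307, 0.1021]
ee_rot: [3.138, 0.0, 1.543]
wrist_force: [0.1, 1.4, 5.9]
width: 0.0097
finger_force: 30.0
```

move_arm:
  deltas: [0, 0, 0, 0, 0, -1, 1, 0, 0, 0, 0, 0, -3, 1, 0, 0, 0, 0, 0, -5, 1, 0, 0, 0, 0, 0, -8, 1, 0, 0, 0, 0, 0, -11, 1, 0, 0, 0, 0, 0, -14, 1, 0, 0, 0, 0, 0, -15, 1, 0, 0, 0, 0, 0, -15, 1]

```text
time: 7.9
tool_pos: [0.5592, -0.1307, 0.2519]
ee_rot: [3.139, 0.001, 1.543]
wrist_force: [0.9, 0.4, -1.1]
width: 0.0094
finger_force: 30.0
```

Run:
```python
from h import *
o=robot.get_obs();print(o['tool_pos'],o['ee_rot'],o['width'])
c,s=np.cos(.185),np.sin(.185)
t=np.array([.545,.1845])+(-.075)*np.array([c,s])+.0275*np.array([-s,c]); print(t)
go([*t,.252],np.pi/2+.185)
```

```text
[ 0.55917683 -0.13073436  0.25186249] [3.13938577e+00 7.83115582e-04 1.54261612e+00] 0.009401450212206352
[0.46622125 0.19773476]
rv [ 0.002  0.001 -0.213] cm [ 32.57 -10.22  -0.06]
```

move_arm:
  deltas: [0, 0, -0.03, 1, -3, 0, 1, 0, 0, -0.06, 4, -6, 0, 1, 0, 0, -0.1, 8, -9, 0, 1, 0, 0, -0.14, 12, -10.2, 0, 1, 0, 0, -0.18, 16, -10.2, 0, 1, 0, 0, -0.213, 20, -10.2, 0, 1, 0, 0, -0.213, 24, -10.2, 0, 1, 0, 0, -0.213, 28, -10.2, 0, 1]

```text
time: 8.7
tool_pos: [0.4633, 0.1535, 0.2477]
ee_rot: [-3.137, 0.0, 1.756]
wrist_force: [0.5, -0.5, -1.1]
width: 0.0095
finger_force: 30.0
```

move_arm:
  deltas: [0, 0, 0, 2.5, 1, 0, 1, 0, 0, 0, 4.5, 1, 0, 1, 0, 0, 0, 4.5, 1, 0, 1, 0, 0, 0, 4.5, 1, 0, 1, 0, 0, 0, 4.5, 1, 0, 1]

```text
time: 9.2
tool_pos: [0.466, 0.1973, 0.2493]
ee_rot: [-3.14, 0.001, 1.755]
wrist_force: [-0.4, -1.0, -0.9]
width: 0.0101
finger_force: 30.0
```

Run:
```python
from h import *
o=robot.get_obs();print(o['tool_pos'],o['ee_rot'],o['width'])
a=snap("scene");b=snap("top");np.savez("s2.npz",a=cloud(a),b=cloud(b))
im=np.hstack([x["image"][y0:y0+110,x0:x0+110] for x,x0,y0 in((b,190,160),(a,180,140))])
cv2.imwrite("pics/e1.png",cv2.resize(im,(800,400),interpolation=cv2.INTER_CUBIC)[:,:,::-1])
c,s=np.cos(.185),np.sin(.185)
for n,P in(("a",cloud(a)),("b",cloud(b))):
    p=P.reshape(-1,3);p=p[~np.isnan(p[:,0])]
    d=p-np.array([.545,.1845,0]);L=np.stack([c*d[:,0]+s*d[:,1],-s*d[:,0]+c*d[:,1],d[:,2]],1)
    q=L[(abs(L[:,0]+.075)<.03)&(abs(L[:,1])<.08)&(L[:,2]>.13)&(L[:,2]<.225)]
    print(n,len(q),q.min(0),q.max(0),q.mean(0))
    for lo in np.arange(-.07,.07,.02):
        m=q[(q[:,1]>=lo)&(q[:,1]<lo+.02)]
        if len(m): print(round(lo,2),len(m),np.round([m[:,0].mean(),m[:,2].min(),m[:,2].max()],4))
```

```text
[0.46598632 0.19732361 0.24933908] [-3.13956196e+00  7.03176708e-04  1.75471253e+00] 0.01011494869787065
a 186 [-0.08297766 -0.05723011  0.15755753] [-0.06980493  0.06448732  0.22488188] [-0.07785522  0.00625527  0.1869698 ]
-0.07 22 [-0.0792  0.1952  0.2249]
-0.05 23 [-0.0794  0.173   0.2083]
-0.03 19 [-0.0779  0.1629  0.1821]
-0.01 25 [-0.0772  0.1576  0.176 ]
0.01 29 [-0.0769  0.1596  0.1807]
0.03 45 [-0.077   0.169   0.2239]
0.05 23 [-0.0785  0.1909  0.2225]
b 16 [-0.07717933 -0.0594721   0.17331616] [-0.068683   -0.01354163  0.2215787 ] [-0.07014936 -0.03254241  0.18718283]
-0.07 3 [-0.0716  0.1919  0.2216]
-0.05 5 [-0.0696  0.1853  0.2   ]
-0.03 8 [-0.07    0.1733  0.1812]
```

View pics/e1.png

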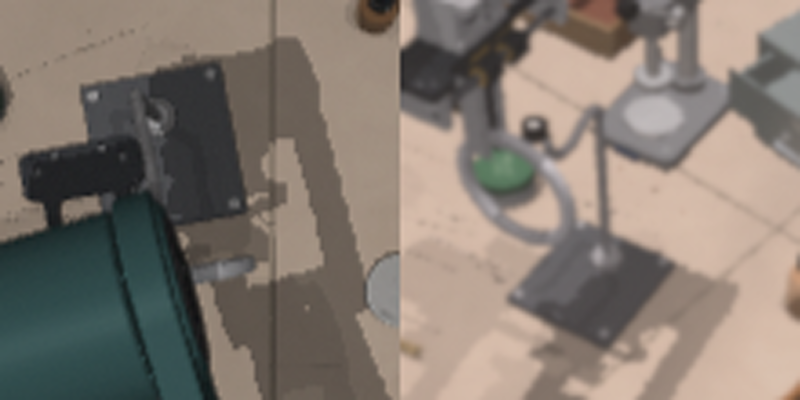

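The hoop is held upright in front of the hook's tip (scene crop: hoop (520,190), tip (535,130)), with its centre at z≈0.218, so it clears the tip by 30 mm. Next I thread it on and lower it.

move_arm:
  deltas: [0, 0, 0, -0.1, 1.5, 0, 1, 0, 0, 0, -0.2, 3.5, 0, 1, 0, 0, 0, -0.2, 5.5, 0, 1, 0, 0, 0, -0.2, 7.4, 0, 1, 0, 0, 0, -0.2, 7.4, 1.5, 1, 0, 0, 0, -0.2, 7.4, 3, 1, 0, 0, 0, -0.2, 7.4, 4.5, 1, 0, 0, 0, -0.2, 7.4, 4.5, 1]

```text
time: 10.1
tool_pos: [0.5369, 0.2092, 0.2014]
ee_rot: [-3.134, 0.001, 1.756]
wrist_force: [0.5, 0.4, -0.7]
width: 0.0098
finger_force: 30.0
```

move_arm:
  deltas: [0, 0, 0, 0, 0, 0.3, 1, 0, 0, 0, 0, 0, 0.6, 1, 0, 0, 0, 0, 0, 0.8, 1, 0, 0, 0, 0, 0, 0.8, 1, 0, 0, 0, 0, 0, 0.8, 1]

```text
time: 10.6
tool_pos: [0.5395, 0.2101, 0.1978]
ee_rot: [3.141, -0.0, 1.756]
wrist_force: [0.6, 0.6, -1.3]
width: 0.0096
finger_force: 30.0
```

Run:
```python
from h import *
o=robot.get_obs();print(o['tool_pos'],o['ee_rot'],o['width'],o['wrist_force'])
a=snap("scene")
cv2.imwrite("pics/f1.png",cv2.resize(a["image"][150:250,180:280],(600,600),interpolation=cv2.INTER_CUBIC)[:,:,::-1])
```

```text
[0.53949954 0.21007587 0.19783839] [ 3.14090326e+00 -1.14656296e-04  1.75586793e+00] 0.00956479063187473 [ 0.62321509  0.64148981 -1.31813252]
```

View pics/f1.png

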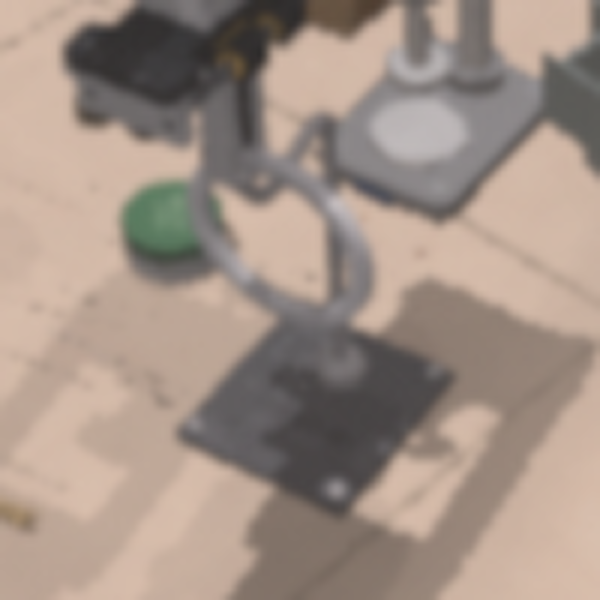

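The crop shows the ring's top rim inside the hook at about (265,170), and no contact yet. I'll lower it further.

move_arm:
  deltas: [0, 0, 0, 0, 0, 0.2, 1, 0, 0, 0, 0, 0, 0.3, 1, 0, 0, 0, 0, 0, 0.4, 1, 0, 0, 0, 0, 0, 0.4, 1, 0, 0, 0, 0, 0, 0.4, 1]

```text
time: 11.15
tool_pos: [0.5394, 0.21, 0.1937]
ee_rot: [3.141, -0.0, 1.756]
wrist_force: [-0.9, -0.6, 0.6]
width: 0.0097
finger_force: 30.0
```

move_arm:
  deltas: [0, 0, 0, 0, 0, 0.1, 1, 0, 0, 0, 0, 0, 0.2, 1, 0, 0, 0, 0, 0, 0.2, 1, 0, 0, 0, 0, 0, 0.2, 1]

```text
time: 11.55
tool_pos: [0.5396, 0.21, 0.1932]
ee_rot: [3.14, -0.0, 1.756]
wrist_force: [-2.3, -0.6, 5.1]
width: 0.01
finger_force: 30.0
```

move_arm:
  deltas: [0, 0, 0, 0, 0, 0, 0.75, 0, 0, 0, 0, 0, 0, 0.65, 0, 0, 0, 0, 0, 0, 0.5, 0, 0, 0, 0, 0, 0, 0.4, 0, 0, 0, 0, 0, 0, 0.4, 0, 0, 0, 0, 0, 0, 0.4, 0, 0, 0, 0, 0, 0, 0.4, 0, 0, 0, 0, 0, 0, 0.4]

```text
time: 12.35
tool_pos: [0.5394, 0.21, 0.1914]
ee_rot: [3.142, -0.0, 1.756]
wrist_force: [1.1, -1.0, -1.0]
width: 0.0281
finger_force: 0.0
```

Run:
```python
from h import *
a=snap("scene");o=robot.get_obs();print(o['tool_pos'],o['width'],o['wrist_force'])
cv2.imwrite("pics/g1.png",cv2.resize(a["image"][150:250,180:280],(600,600),interpolation=cv2.INTER_CUBIC)[:,:,::-1])
```

```text
[0.53940804 0.21002044 0.19148555] 0.02817157895988296 [-0.56878287  0.11909507  1.5493444 ]
```

View pics/g1.png

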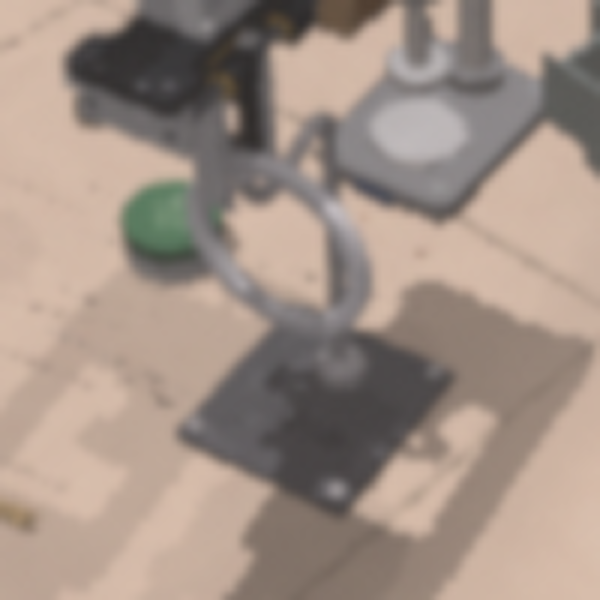

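The ring hangs on the hook and the fingers are clear of it. I'll retract straight up slowly, then back.

move_arm:
  deltas: [0, 0, 0, 0, 0, -1, 0.35, 0, 0, 0, 0, 0, -2.5, 0.35, 0, 0, 0, 0, 0, -4.5, 0.3, 0, 0, 0, 0, 0, -7, 0.3, 0, 0, 0, 0, 0, -10, 0.3, 0, 0, 0, 0, 0, -13, 0.3, 0, 0, 0, 0, -4, -14, 0.3, 0, 0, 0, 0, -8, -14, 0.3]

```text
time: 13.2
tool_pos: [0.4614, 0.1954, 0.3348]
ee_rot: [3.137, -0.001, 1.755]
wrist_force: [-0.5, 0.0, 0.3]
width: 0.0328
finger_force: 0.0
```

move_arm:
  deltas: [0, 0, 0, 4, -3, 0, 0.3, 0, 0, 0, 8, -6, 0, 0.3, 0, 0, 0, 12, -8, 0, 0.3, 0, 0, 0, 16, -8, 0, 0.3, 0, 0, 0, 16, -8, 0, 0.3, 0, 0, 0, 16, -8, 0, 0.3, 0, 0, 0, 16, -8, 0, 0.3, 0, 0, 0, 16, -8, 0, 0.3]

```text
time: 14.0
tool_pos: [0.3534, 0.3368, 0.332]
ee_rot: [3.141, -0.0, 1.754]
wrist_force: [-0.5, -1.2, -0.5]
width: 0.0329
finger_force: 0.0
```

move_arm:
  deltas: [0, 0, 0, 0, 0, 0, 0.3, 0, 0, 0, 0, 0, 0, 0.3, 0, 0, 0, 0, 0, 0, 0.3, 0, 0, 0, 0, 0, 0, 0.3, 0, 0, 0, 0, 0, 0, 0.3, 0, 0, 0, 0, 0, 0, 0.3, 0, 0, 0, 0, 0, 0, 0.3, 0, 0, 0, 0, 0, 0, 0.3]

```text
time: 14.8
tool_pos: [0.3526, 0.3379, 0.3314]
ee_rot: [3.142, -0.0, 1.756]
wrist_force: [-0.2, -0.0, -0.1]
width: 0.0326
finger_force: 0.0
```

Run:
```python
from h import *
def ring():
    p=cloud(snap("scene")).reshape(-1,3);d=p-np.array([.545,.1845,0]);c,s=np.cos(.185),np.sin(.185)
    L=np.stack([c*d[:,0]+s*d[:,1],-s*d[:,0]+c*d[:,1],d[:,2]],1)
    q=L[(abs(L[:,0])<.04)&(abs(L[:,1])<.08)&(L[:,2]>.09)&(L[:,2]<.2)]; print(len(q),np.round(q.min(0),4),np.round(q.max(0),4),np.round(q.mean(0),4))
ring()
for i in range(3): robot.snapshot("top")
ring()
a=snap("scene"); print(robot.get_obs()["time"])
cv2.imwrite("pics/i1.png",cv2.resize(a["image"][130:310,150:370],(733,600),interpolation=cv2.INTER_CUBIC)[:,:,::-1])
```

```text
232 [-0.0109 -0.0577  0.1041] [0.0057 0.0603 0.1999] [-0.0052 -0.0007  0.1473]
231 [-0.0116 -0.0603  0.1033] [0.0028 0.0595 0.1999] [-0.0051 -0.0003  0.1474]
15.1
```

View pics/i1.png

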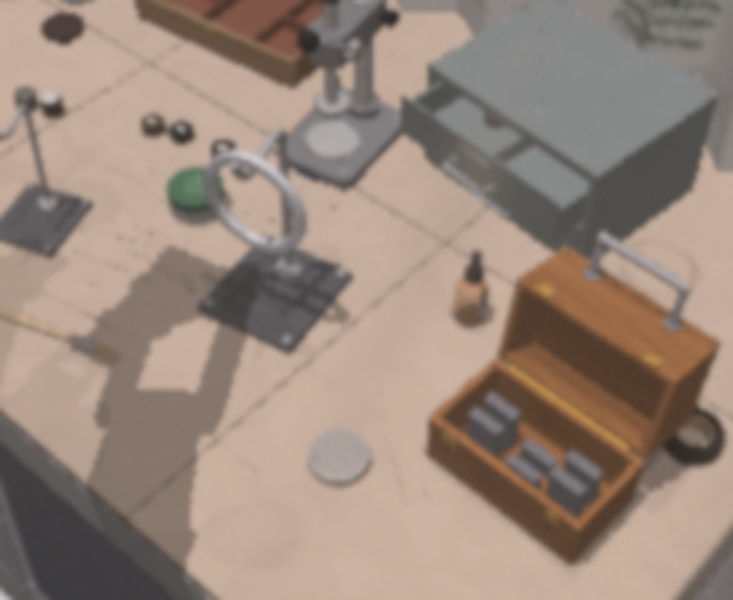

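The picture shows the hoop hanging on the larger stand's hook (255,200), the lid open (610,330), and the bottle (472,290) and test block (340,455) where they were. I'll let it settle one moment and then hand in.

move_arm:
  deltas: [0, 0, 0, 0, 0, 0, 0.3, 0, 0, 0, 0, 0, 0, 0.3, 0, 0, 0, 0, 0, 0, 0.3, 0, 0, 0, 0, 0, 0, 0.3, 0, 0, 0, 0, 0, 0, 0.3, 0, 0, 0, 0, 0, 0, 0.3, 0, 0, 0, 0, 0, 0, 0.3, 0, 0, 0, 0, 0, 0, 0.3]

```text
time: 15.9
tool_pos: [0.3526, 0.3379, 0.3315]
ee_rot: [3.142, -0.0, 1.756]
wrist_force: [0.3, -0.4, -0.5]
width: 0.0329
finger_force: 0.0
```

move_arm:
  deltas: [0, 0, 0, 0, 0, 0, 0.3, 0, 0, 0, 0, 0, 0, 0.3, 0, 0, 0, 0, 0, 0, 0.3, 0, 0, 0, 0, 0, 0, 0.3, 0, 0, 0, 0, 0, 0, 0.3, 0, 0, 0, 0, 0, 0, 0.3, 0, 0, 0, 0, 0, 0, 0.3, 0, 0, 0, 0, 0, 0, 0.3]

```text
time: 16.7
tool_pos: [0.3527, 0.3378, 0.3315]
ee_rot: [3.142, -0.0, 1.756]
wrist_force: [0.2, 0.2, 0.2]
width: 0.0327
finger_force: 0.0
```

```bash
python3 -c "
from bench import robot
print(robot.close_job())"
```

```text
the job is handed in; nothing more can be done
None
```

The job was handed in at 16.7 s: the lid rests open, the hoop hangs free and still on the larger stand's J-hook, and nothing touched the bottle, test block or tin (the tin wasn't in the last picture, but the arm never went near it).

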